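# Rack the balance weights in order of size

### The arm

A 6-joint arm with a two-finger parallel gripper is mounted at the origin on the work surface. World frame = base frame: x ahead of the robot, y to its left, z up, the work surface at z = 0. Lengths are in mm, angles in degrees, forces in N, time in s.
With the tool pointing down it reaches from about 225 to 875 mm from the base axis. Payload 3.4 kg.
Tool frame: the origin (TCP) lies on the centre line of the jaws, within the pads' length; the fingertips stand 11 mm ahead of it and the grasp point (between the pads) lies 8 mm behind it (r.tip_extent is the distance from the TCP to the fingertips, in mm); z points along the fingers, y is the line along which they close (so a half turn about z gives the same grasp; the last joint's range is limited). The gripper opens to 85 mm and grips with 20 to 120 N. Pads are 22 mm wide; open, the fingers measure 114 mm over their backs; the gripper's body (76 mm by 85 mm) begins 54 mm behind the grasp point. The pads swing forward as they close: fully open they stand 13 mm farther back than shut.
Start: joints at [58.614, 15.808, 86.224, -0, 77.962, -6.933], TCP at [238.047, 523.446, 242.328] pointing down, gripper open.
Joint ranges: [-165.64, 165.64], [-43.16, 119.46], [12.63, 154.43], [-67.54, 247.53], [6.08, 155.33], [-154.97, 154.97]. Speed limits (degrees/s): [147.25, 147.25, 180, 180, 180, 180].

### API

Orientations are given as a 3x3 rotation matrix whose columns are the frame's x, y, z axes.
In Python, from rig import r gives the robot as it stands. The module is installed in compiled form; this text tells all that it offers.
- The arm moves only by the tool jog_arm, never from a script. Its argument "targets" is a list that holds one entry, the list of rows, each a list of 7 numbers: the shift along the tool's x, y, z in m, then the turn, a rotation vector about the tool's x, y, z in rad, then the opening, from 0 (shut) to 1 (fully open). A call has 1 to 5 rows; each row shifts and turns the commanded pose from where the row before left it, along the tool's axes as they then stand; what a row does not reach is not made up. A row lasts 1/10 s, in which the tool goes at most 50 mm and 8.59 degrees, less where a joint would pass 70% of its speed; a pose out of reach is approached as far as the arm can. A call with a gripper value outside its range is refused whole. The fingers move at their own pace and stop on an object; "force" is the grip in N (left out, the last holds). Time passes only in rows, so rows that do not move let the fingers close. It gives the time, the measured TCP pose, the force, the opening and the grip force at its end, in the units of the state.
- r.sense(): the state, without advancing time (a new reading comes with each control period).
- r.read_camera(name): name is "scene" or "top" or "wrist"; returns a dict with "image" (480x640x3 uint8, red, green, blue), "camera_matrix" (3x3 intrinsics, pixels), "cam_to_world" (4x4, takes a point from camera to world coordinates); the wrist camera has in their place "hand_eye" (4x4, takes a point from camera to tool coordinates, whose origin is the TCP and whose axes are the flange's). Camera axes: x right, y up, looking along -z (the intrinsics and any distortion apply to the point x, -y, -z); pixel columns grow to the right and rows downward; lengths in mm; the calibration is good to about 2 mm. The wrist camera is an equidistant fisheye: a pixel r from the principal point sees the ray r / f radians off the axis. A picture is of the moment at which its call begins: read the wrist's pose just before it. There is no depth.
- r.sign_off(): hands the job in; it is judged then, once.
Trained networks look in the newest picture that a camera, given by its name, has taken for a name from the list of things; names that differ only in an ending like _2 or _b are one class to them, and where a whole thing is asked for, a point or a joint stands for the part that bears it (a point fixed in the world has none). Each returns a list of dicts, best first, with "conf" (0 to 1); they miss things now and then, are a little off and sometimes report something else, mostly with a low value. They report only what shows in the picture. A call takes as long as a camera call. They do not tell look-alikes from the thing itself.
- r.find_in(camera, target): "bbox" ([left, top, width, height] in pixels, round what is visible of it).
- r.cut_out(camera, target): "region" (480x640 bool, what is visible of it) and "bbox" ([left, top, width, height] in pixels, round what is visible of it).
- r.landmark_of(camera, target): "xy" ([column, row] in pixels: a listed point, or the origin of a listed thing).
The state is a dict: "clock": time; "joint_pos": joint angles; "dq": joint speeds; "effort": joint torques, N m; "position": TCP position; "eef_rot": TCP orientation; "wrist_force": force on the tool from outside, world axes, zero at the start; "torque": the same for the moment, N m; "width": opening from 0.0 (shut) to 1.0 (fully open); "grip_force": force on a finger pad.
Only numpy, scipy, OpenCV 4.12 (cv2) and the standard library are available. Lean on these libraries where they do the work, as an engineer would, in place of code of your own. Each camera call takes 0.05 s, during which the arm holds its last target. There are 200 camera calls.

### The job

Put the four knobbed brass weights away on the slanted rack, one to a lane, in order of size: the smallest in the lane nearest the balance, the largest in the lane farthest from it. Each must stand on its base, knob up, all the way down its lane against the stop. Set them on the slope without dropping them.

Things in the scene. Friction and masses are not known exactly. Their poses are not given: they have to be found in the camera images.
- weight_1_center (a point): centre (on the axis, half-way up) of the smallest brass weight: an upright round body 24 mm in diameter and 14 mm high, on it a thin neck 6 mm high and a cylindrical knob 13 mm in diameter and 14 mm high, 34 mm in all. About 70 g. z points up its axis. It stands loose on the counter; the knob is made to be pinched from above
- weight_2_center (a point): centre (on the axis, half-way up) of the second smallest brass weight: an upright round body 32 mm in diameter and 24 mm high, on it a thin neck 6 mm high and a cylindrical knob 15 mm in diameter and 14 mm high, 44 mm in all. About 180 g. z points up its axis. It stands loose on the counter; the knob is made to be pinched from above
- weight_3_center (a point): centre (on the axis, half-way up) of the second largest brass weight: an upright round body 40 mm in diameter and 34 mm high, on it a thin neck 6 mm high and a cylindrical knob 17 mm in diameter and 14 mm high, 54 mm in all. About 380 g. z points up its axis. It stands loose on the counter; the knob is made to be pinched from above
- weight_4_center (a point): centre (on the axis, half-way up) of the largest brass weight: an upright round body 48 mm in diameter and 44 mm high, on it a thin neck 6 mm high and a cylindrical knob 19 mm in diameter and 14 mm high, 64 mm in all. About 700 g. z points up its axis. It stands loose on the counter; the knob is made to be pinched from above
- lane_1: leftmost (+y) lane of the slanted rack. Origin: under mid-lane, on the foot board (8 mm thick). z up, x level and downhill (away from the robot), y across. Slippery metal strip 66 mm wide, walls 8 mm high, falling 18 degrees to +x: surface 30 mm above the origin at x=0, 46 at the top end x=-50, 14 at the foot x=+50, where a stop 28 mm high ends it. Weights slide down it. Lanes 70 mm apart
- lane_2: second lane from the left of the slanted rack. Origin: under mid-lane, on the foot board (8 mm thick). z up, x level and downhill (away from the robot), y across. Slippery metal strip 66 mm wide, walls 8 mm high, falling 18 degrees to +x: surface 30 mm above the origin at x=0, 46 at the top end x=-50, 14 at the foot x=+50, where a stop 28 mm high ends it. Weights slide down it. Lanes 70 mm apart
- lane_3: third lane from the left of the slanted rack. Origin: under mid-lane, on the foot board (8 mm thick). z up, x level and downhill (away from the robot), y across. Slippery metal strip 66 mm wide, walls 8 mm high, falling 18 degrees to +x: surface 30 mm above the origin at x=0, 46 at the top end x=-50, 14 at the foot x=+50, where a stop 28 mm high ends it. Weights slide down it. Lanes 70 mm apart
- lane_4: rightmost (-y) lane of the slanted rack. Origin: under mid-lane, on the foot board (8 mm thick). z up, x level and downhill (away from the robot), y across. Slippery metal strip 66 mm wide, walls 8 mm high, falling 18 degrees to +x: surface 30 mm above the origin at x=0, 46 at the top end x=-50, 14 at the foot x=+50, where a stop 28 mm high ends it. Weights slide down it. Lanes 70 mm apart
- balance_display (a point): the white electronic balance, 240 x 200 mm and 71 mm high, with a round steel pan and a dark display; fixed. This point: the middle of the display, at its front edge, 88 mm towards the robot from its centre. The balance stands beside the rack, either on its left (+y) or on its right (-y); the grey and blue analyser with a raised white hood stands on the other side
Mind the look-alikes: they are no part of the job. Leave any red look-alike of the part that bears weight_3_center alone.

How it is judged (in metres and radians):
At the end, for the whole second after the job is handed in: Every weight stands on its base in its own lane (tilted like the lane, within 5 degrees), within 8 mm of resting against the stop, at rest and released; counted from the lane nearest the balance, the sizes rise from smallest to largest (((world y of balance_display above 0 m and (x of weight_1_center in the frame of lane_1 between 0.0358 and 0.0518 m and y of weight_1_center in the frame of lane_1 between -0.025 and 0.025 m and z of weight_1_center in the frame of lane_1 between 0.0257 and 0.0417 m) and (x of weight_2_center in the frame of lane_2 between 0.0335 and 0.0495 m and y of weight_2_center in the frame of lane_2 between -0.025 and 0.025 m and z of weight_2_center in the frame of lane_2 between 0.0316 and 0.0476 m) and (x of weight_3_center in the frame of lane_3 between 0.0313 and 0.0473 m and y of weight_3_center in the frame of lane_3 between -0.025 and 0.025 m and z of weight_3_center in the frame of lane_3 between 0.0376 and 0.0536 m) and (x of weight_4_center in the frame of lane_4 between 0.029 and 0.045 m and y of weight_4_center in the frame of lane_4 between -0.025 and 0.025 m and z of weight_4_center in the frame of lane_4 between 0.0436 and 0.0596 m)) or (world y of balance_display below 0 m and (x of weight_1_center in the frame of lane_4 between 0.0358 and 0.0518 m and y of weight_1_center in the frame of lane_4 between -0.025 and 0.025 m and z of weight_1_center in the frame of lane_4 between 0.0257 and 0.0417 m) and (x of weight_2_center in the frame of lane_3 between 0.0335 and 0.0495 m and y of weight_2_center in the frame of lane_3 between -0.025 and 0.025 m and z of weight_2_center in the frame of lane_3 between 0.0316 and 0.0476 m) and (x of weight_3_center in the frame of lane_2 between 0.0313 and 0.0473 m and y of weight_3_center in the frame of lane_2 between -0.025 and 0.025 m and z of weight_3_center in the frame of lane_2 between 0.0376 and 0.0536 m) and (x of weight_4_center in the frame of lane_1 between 0.029 and 0.045 m and y of weight_4_center in the frame of lane_1 between -0.025 and 0.025 m and z of weight_4_center in the frame of lane_1 between 0.0436 and 0.0596 m))) and angle between weight_1_center's own z axis and vertical between 0.2242 and 0.4042 rad and linear speed of each of weight_1, weight_2, weight_3, weight_4 below 0.02 m/s and angle between weight_2_center's own z axis and vertical between 0.2242 and 0.4042 rad and angle between weight_3_center's own z axis and vertical between 0.2242 and 0.4042 rad and angle between weight_4_center's own z axis and vertical between 0.2242 and 0.4042 rad); the robot touches nothing.
It fails at once if weight_1 is dropped or thrown (it moves faster than 0.9 m/s out of the fingers) (linear speed of weight_1 above 0.9 m/s and contact force between weight_1 and the fingers below 0.05 N).
It fails at once if weight_2 is dropped or thrown (it moves faster than 0.9 m/s out of the fingers) (linear speed of weight_2 above 0.9 m/s and contact force between weight_2 and the fingers below 0.05 N).
It fails at once if weight_3 is dropped or thrown (it moves faster than 0.9 m/s out of the fingers) (linear speed of weight_3 above 0.9 m/s and contact force between weight_3 and the fingers below 0.05 N).
It fails at once if weight_4 is dropped or thrown (it moves faster than 0.9 m/s out of the fingers) (linear speed of weight_4 above 0.9 m/s and contact force between weight_4 and the fingers below 0.05 N).
It also fails if it takes over 120 s, if anything falls off the work surface, if the arm or the gripper's body presses on something with over 40 N, if the wrist force passes 120 N, or if a joint passes its speed limit or range.

## Working session

There is one attempt and no reset: what is moved stays moved. The work goes in short steps, Python scripts to look and compute and a tool call to move; the robot and the scene stay as the last step left them, time stands still between calls to the robot, and variables do not carry over. Pictures are saved under pics/ and viewed, at most 14 in all, crops included, and the job is handed in when it is done.

Besides the shell and the picture viewer there is one more tool, called after "Call:" as name(argument=value, ...) on one line, values as JSON. jog_arm: Moves the arm, as the interface text tells. Its arguments: {"type":"object","properties":{"targets":{"type":"array","items":{"type":"array","items":{"type":"array","items":{"type":"number"}}}},"force":{"type":"number"}},"required":["targets"]}

```bash
mkdir -p pics; python3 - <<'E'
from rig import r
import cv2,numpy as np
s=r.sense();print({k:np.round(v,3).tolist() for k,v in s.items()})
for c in("scene","top","wrist"):
    d=r.read_camera(c);cv2.imwrite(f"pics/{c}0.png",d["image"][:,:,::-1])
    print(c,d["camera_matrix"].tolist(),np.round(d.get("cam_to_world",d.get("hand_eye")),4).tolist(),[k for k in d])
    for t in["weight_1_center","weight_2_center","weight_3_center","weight_4_center","lane_1","lane_2","lane_3","lane_4","balance_display"]:
        print(t,[(round(x["conf"],2),np.round(x["xy"]).tolist()) for x in r.landmark_of(c,t)][:6])
E
```

```text
{'clock': 0.0, 'joint_pos': [58.613, 15.848, 86.298, -0.001, 77.962, -6.933], 'dq': [-0.003, -0.034, 0.045, -0.057, 0.062, 0.002], 'effort': [0.001, -41.676, -24.58, -0.001, 0.011, 0.0], 'position': [237.757, 522.957, 241.42], 'eef_rot': [[-0.91, 0.414, -0.001], [0.414, 0.91, -0.002], [0.0, -0.002, -1.0]], 'wrist_force': [0.134, 1.276, -0.691], 'torque': [0.03, -0.004, -0.049], 'grip_force': 0.0, 'width': 1.0}
scene [[617.450024800014, 0.0, 315.76843497367724], [0.0, 617.450024800014, 239.89206820708387], [0.0, 0.0, 1.0]] [[0.7816, -0.4341, 0.448, 1050.251], [0.6236, 0.5226, -0.5814, -693.7852], [0.0182, 0.7338, 0.6791, 860.1305], [0.0, 0.0, 0.0, 1.0]] ['image', 'camera_matrix', 'cam_to_world']
weight_1_center [(0.44, [333.0, 216.0])]
weight_2_center [(0.65, [305.0, 242.0])]
weight_3_center [(0.91, [226.0, 298.0]), (0.68, [208.0, 265.0])]
weight_4_center [(0.76, [373.0, 168.0])]
lane_1 [(0.97, [378.0, 245.0]), (0.92, [338.0, 284.0]), (0.71, [311.0, 302.0]), (0.67, [356.0, 262.0])]
lane_2 [(0.97, [378.0, 245.0]), (0.92, [338.0, 284.0]), (0.71, [311.0, 302.0]), (0.67, [356.0, 262.0])]

[... 1012 characters left out ...]
(0.56, [296.0, 206.0])]
lane_4 [(0.9, [326.0, 207.0]), (0.88, [268.0, 202.0]), (0.78, [356.0, 208.0]), (0.56, [296.0, 206.0])]
balance_display [(0.72, [479.0, 208.0])]
wrist [[371.64829954431775, 0.0, 314.2524119918808], [0.0, 371.64829954431775, 243.67830328157618], [0.0, 0.0, 1.0]] [[-0.0005, 0.9441, 0.3297, 85.4541], [1.0, 0.0007, -0.0004, 0.2656], [-0.0006, 0.3297, -0.9441, -131.1653], [0.0, 0.0, 0.0, 1.0]] ['image', 'camera_matrix', 'hand_eye']
weight_1_center [(0.48, [138.0, 448.0])]
weight_2_center []
weight_3_center [(0.98, [24.0, 432.0]), (0.58, [40.0, 462.0]), (0.35, [225.0, 420.0])]
weight_4_center [(0.79, [224.0, 420.0])]
lane_1 []
lane_2 []
lane_3 []
lane_4 []
balance_display []
```

View pics/scene0.png

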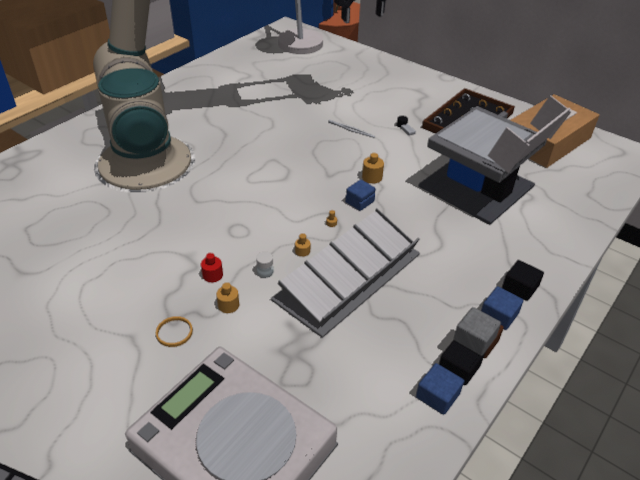

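View pics/top0.png

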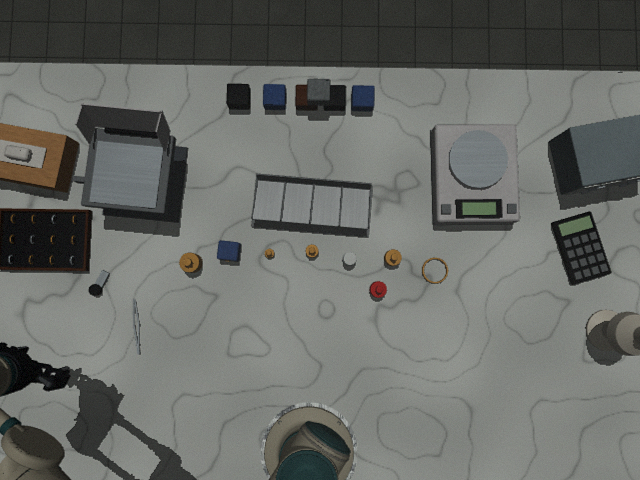

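The balance is on the right (-y), so weight 1 goes in lane 4 and weight 4 in lane 1. Orange weights in the top view: w4 (190,262), w1 (269,253), w2 (312,251) and w3 (392,258). The red look-alike is at (378,289).

```bash
cat > h.py <<'E'
from rig import r
import cv2,numpy as np
from scipy.optimize import least_squares
W={1:(24,14,13,34),2:(32,24,15,44),3:(40,34,17,54),4:(48,44,19,64)}
def cam(n):
    s=r.sense() if n=="wrist" else None
    d=r.read_camera(n);d["name"]=n
    if s is not None:
        T=np.eye(4);T[:3,:3]=s["eef_rot"];T[:3,3]=s["position"]
        d["T"]=T@d["hand_eye"]
    else: d["T"]=d["cam_to_world"]
    return d
def proj(d,P):
    P=np.atleast_2d(P);K=np.array(d["camera_matrix"])
    c=(P-d["T"][:3,3])@d["T"][:3,:3]; x,y,z=c[:,0],-c[:,1],-c[:,2]
    if d["name"]=="wrist":
        h=np.hypot(x,y)+1e-9;t=np.arctan2(h,z);u,v=x/h*t,y/h*t
    else:u,v=x/z,y/z
    return np.c_[K[0,0]*u+K[0,2],K[1,1]*v+K[1,2]]
def surf(k):
    D,h,kd,H=W[k];a=np.linspace(0,2*np.pi,72)
    return np.concatenate([np.c_[q/2*np.cos(a),q/2*np.sin(a),0*a+z] for q,z in((D,0),(D,h),(kd,h+6),(kd,H))])
def orange(d):
    hsv=cv2.cvtColor(d["image"],cv2.COLOR_RGB2HSV)
    return cv2.inRange(hsv,(8,110,50),(28,255,255))
def near(m,uv,R):
    n,l,st,ce=cv2.connectedComponentsWithStats(m)
    best=[i for i in range(1,n) if st[i,4]>25 and np.hypot(*(ce[i]-uv))<R]
    return st[min(best,key=lambda i:np.hypot(*(ce[i]-uv)))] if best else None
def bb(p): return np.r_[p.min(0),p.max(0)]
def fit(k,obs,x0):
    S=surf(k)
    f=lambda q:np.concatenate([(bb(proj(d,S+[q[0],q[1],0]))-b) for d,b in obs])
    s=least_squares(f,x0);return s.x,s.fun
def pix2z(d,uv,z):
    return least_squares(lambda q:(proj(d,[[q[0],q[1],z]])-uv).ravel(),[500,0]).x
E
python3 - <<'E'
from h import *
print(r.tip_extent)
t=cam("top");s=cam("scene")
U={1:((269,253),(332,218)),2:((312,251),(303,244)),3:((392,258),(228,297)),4:((190,262),(373,168))}
for k,(a,b) in U.items():
    obs=[]
    for d,u in((t,a),(s,b)):
        st=near(orange(d),u,14)
        if st is not None: obs.append((d,np.r_[st[0],st[1],st[0]+st[2]-1,st[1]+st[3]-1].astype(float)))
    q,f=fit(k,obs,[400,0]);print(k,q.round(1),f.round(1),len(obs))
for d,L in((t,[(268,202),(296,206),(326,207),(356,208)]),(s,[(378,245),(356,262),(338,284),(311,302)])):
    L=[x["xy"] for x in r.landmark_of(d["name"],"lane_1")[:4]]
    print(sorted([pix2z(d,u,8).round(1).tolist() for u in L],key=lambda p:-p[1]))
for d in(t,s):
  K=6; 
  c=(220,150,180,110) if d is t else (255,190,180,150)
  i=d["image"][c[1]:c[1]+c[3],c[0]:c[0]+c[2],::-1];cv2.imwrite(f"pics/rack_{d['name']}.png",cv2.resize(i,(720,int(720*c[3]/c[2])) if c[3]/c[2]<.8 else (660,550),interpolation=cv2.INTER_CUBIC))
E
```

```text
11.0
1 [475.1 104.9] [-0.4 -1.   1.9  1.1 -0.4 -2.4  1.2  0.7] 2
2 [482.    0.6] [-0.5 -1.1  1.8  1.6 -0.6 -2.1  1.5  1.2] 2
3 [ 468.6 -196.5] [-1.1 -1.2  2.1  0.9 -1.1 -2.   1.5  0.9] 2
4 [448.2 295.7] [-1.8 -0.9  3.3  1.6 -0.1 -2.1  1.4  0.6] 2
[[599.2, 110.0], [590.4, 46.2], [591.7, -32.3], [591.5, -102.3]]
[[600.2, 103.1], [595.0, 40.7], [595.8, -34.1], [584.3, -101.4]]
```

View pics/rack_top.png

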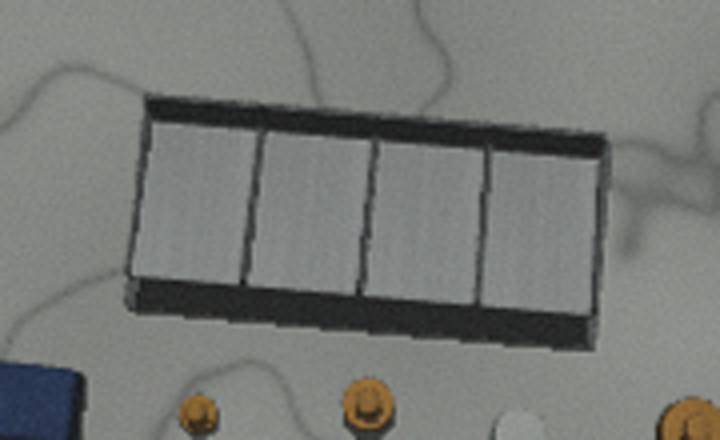

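View pics/rack_scene.png

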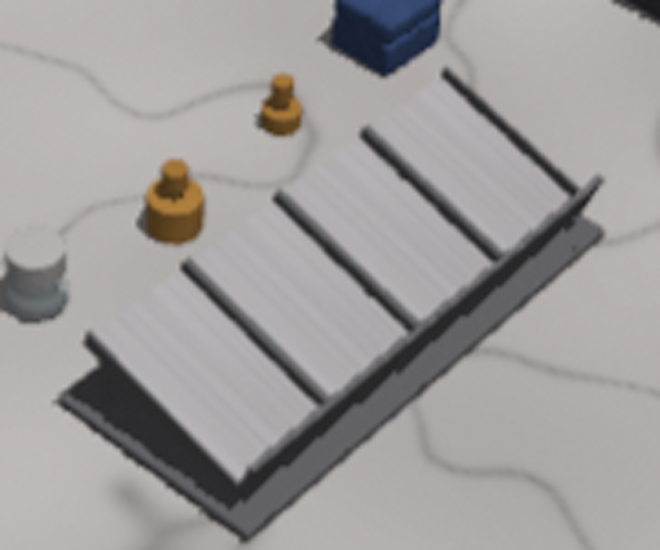

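The top view shows the rack turned slightly. I'll fit its pose to the wall ends marked in both crops.

```bash
cat >> h.py <<'E'
def rack(q,P):
    c,s=np.cos(q[2]),np.sin(q[2]);return np.asarray(P)@np.array([[c,s,0],[-s,c,0],[0,0,1]])+[q[0],q[1],0]
E
python3 - <<'E'
from h import *
t=cam("top");s=cam("scene")
Y=[140,70,0,-70,-140]
up=[[-47.5,y,61.6] for y in Y]; dn=[[50,y,30] for y in Y]
tu=np.array([(130,277),(243,287),(360,297),(478,306),(595,316)])/4+[220,150]
td=np.array([(148,122),(263,131),(376,141),(489,150),(603,158)])/4+[220,150]
su=np.array([(447,72),(366,131),(280,195),(187,265),(90,337)])/3.6667+[255,190]
f=lambda q:np.concatenate([(proj(t,rack(q,up))-tu).ravel(),(proj(t,rack(q,dn))-td).ravel(),(proj(s,rack(q,up))-su).ravel()])
for sel in(slice(None),slice(0,20),slice(20,30)):
    o=least_squares(lambda q:f(q)[sel],[590,0,0]);print(o.x.round(4),o.fun.reshape(-1,2).round(1).tolist())
d=r.landmark_of("top","balance_display")[0]["xy"];print(pix2z(t,d,65))
E
```

```text
[ 5.937375e+02  1.615400e+00 -6.450000e-02] [[-0.7, -1.6], [0.4, -1.7], [0.6, -1.9], [0.5, -1.8], [0.7, -1.9], [0.1, -0.7], [-0.2, -0.7], [0.1, -0.9], [0.4, -0.9], [0.5, -0.6], [-1.3, -2.7], [-1.3, -2.3], [-1.3, -2.1], [-1.1, -2.4], [-1.5, -1.9]]
[ 5.906181e+02  2.199600e+00 -6.630000e-02] [[-1.0, -0.4], [0.1, -0.5], [0.3, -0.6], [0.2, -0.4], [0.4, -0.5], [-0.1, 0.5], [-0.4, 0.5], [-0.1, 0.3], [0.2, 0.4], [0.3, 0.7]]
[ 5.99423e+02 -1.82290e+00 -6.75000e-02] [[0.3, -0.7], [0.2, -0.2], [-0.0, 0.1], [0.1, -0.1], [-0.5, 0.6]]
[ 593.59846887 -391.97519688]
```

```bash
python3 - <<'E'
from h import *
t=cam("top");s=cam("scene")
Y=[140,70,0,-70,-140]
up=np.array([[-47.5,y,61.6] for y in Y]); dn=np.array([[50,y,30] for y in Y])
tu=np.array([(130,277),(243,287),(360,297),(478,306),(595,316)])/4+[220,150]
td=np.array([(148,122),(263,131),(376,141),(489,150),(603,158)])/4+[220,150]
su=np.array([(447,72),(366,131),(280,195),(187,265),(90,337)])/3.6667+[255,190]
f=lambda q:np.concatenate([(proj(t,rack(q,up+[0,0,q[3]]))-tu).ravel(),(proj(t,rack(q,dn+[0,0,q[3]]))-td).ravel(),(proj(s,rack(q,up+[0,0,q[3]]))-su).ravel()])
o=least_squares(f,[590,0,0,0]);print(o.x.round(4),o.fun.reshape(-1,2).round(1).tolist())
E
```

```text
[ 5.930321e+02  3.438300e+00 -7.050000e-02 -8.174000e+00] [[-1.1, -1.2], [-0.2, -1.2], [-0.2, -1.2], [-0.5, -1.0], [-0.5, -0.9], [-0.1, -0.1], [-0.5, 0.1], [-0.4, -0.0], [-0.3, 0.2], [-0.4, 0.6], [-1.0, -0.1], [-1.0, 0.2], [-1.1, 0.3], [-0.8, -0.1], [-1.3, 0.2]]
```

Call:
jog_arm(targets=[[[0,0,0,0,0,-0.12,0.6],[0,0,0,0,0,-0.12,0.6],[0,0,0,0,0,-0.121,0.6]]], force=60)

```text
clock: 2.25
position: [238.0, 523.4, 242.3]
eef_rot: [[-0.998, 0.061, 0.0], [0.061, 0.998, 0.0], [-0.0, 0.0, -1.0]]
wrist_force: [0.6, -0.2, 0.5]
width: 0.598
grip_force: 0.0
```

Call:
jog_arm(targets=[[[-0.032,-0.03,0.01,0,0,0,0.6],[-0.032,-0.03,0.01,0,0,0,0.6],[-0.032,-0.03,0.01,0,0,0,0.6],[-0.032,-0.03,0.01,0,0,0,0.6],[-0.032,-0.03,0.01,0,0,0,0.6]]])

```text
clock: 2.75
position: [388.8, 362.0, 192.2]
eef_rot: [[-0.998, 0.065, 0.001], [0.065, 0.998, 0.001], [-0.001, 0.001, -1.0]]
wrist_force: [0.5, 0.1, -0.1]
width: 0.601
grip_force: 0.0
```

Call:
jog_arm(targets=[[[-0.032,-0.03,0.01,0,0,0,0.6],[-0.032,-0.03,0.01,0,0,0,0.6],[0,0,0,0,0,0,0.6],[0,0,0,0,0,0,0.6]]])

```text
clock: 3.15
position: [448.2, 298.5, 172.0]
eef_rot: [[-0.998, 0.068, -0.001], [0.068, 0.998, 0.0], [0.001, 0.0, -1.0]]
wrist_force: [-0.5, 1.0, 1.2]
width: 0.596
grip_force: 0.0
```

```bash
cat >> h.py <<'E'
QR=[592.5,2.5,-0.067]
def delta(P):
    s=r.sense();return (np.array(s["eef_rot"]).T@(np.asarray(P,float)-s["position"])).round(1)
def refine(k,xy):
    d=cam("wrist");pu=proj(d,surf(k)+[xy[0],xy[1],0]);c=pu.mean(0)
    m=orange(d);st=near(m,c,60)
    if st is None:print("none near",c);return None
    b=np.r_[st[0],st[1],st[0]+st[2]-1,st[1]+st[3]-1].astype(float)
    q,f=fit(k,[(d,b)],list(xy));s=r.sense()
    print("wrist fit",q.round(1),f.round(1),"tcp",np.round(s["position"],1),"w",round(float(s["width"]),3))
    print("delta tool",delta([q[0],q[1],W[k][3]-6]));return d
E
python3 - <<'E'
from h import *
d=refine(4,(448,296));cv2.imwrite("pics/w4.png",d["image"][:,:,::-1])
print(np.round(r.sense()["eef_rot"],3).tolist())
E
```

```text
wrist fit [451.9 293.6] [-2.  -7.2  1.9  7.1] tcp [447.6 299.3 172.3] w 0.601
delta tool [ -4.7  -5.4 114.3]
[[-0.998, 0.067, -0.001], [0.067, 0.998, 0.001], [0.001, 0.001, -1.0]]
```

View pics/w4.png

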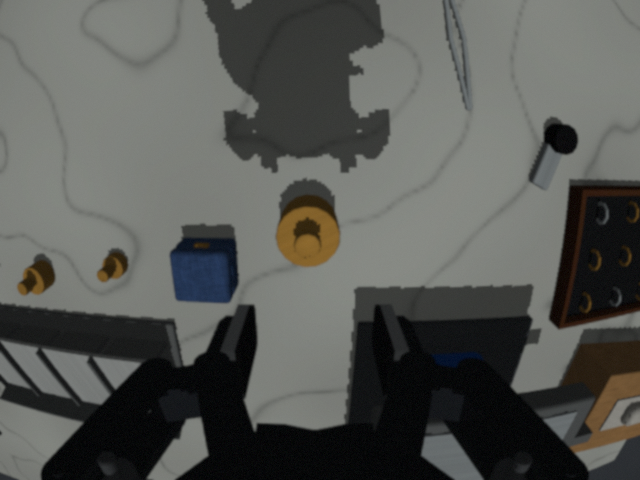

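The wrist view shows w4 at about (307,235), between and ahead of the open fingers. Its shadowed side is cut off by my threshold, so I'll loosen it.

```bash
sed -i 's/(8,110,50),(28,255,255)/(6,100,22),(30,255,255)/' h.py; python3 - <<'E'
from h import *
d=refine(4,(448,296))
x=r.cut_out("wrist","weight_4_center")[0];b=x["bbox"];print(x["conf"],b)
print(fit(4,[(d,np.r_[b[0],b[1],b[0]+b[2]-1,b[1]+b[3]-1].astype(float))],[448,296]))
E
```

```text
wrist fit [448.1 293.7] [-1.5 -2.   1.5  2.1] tcp [447.3 299.8 172.6] w 0.6
delta tool [ -1.2  -6.2 114.6]
0.91 [274.2, 194.4, 68.9, 72.3]
(array([447.32885575, 295.31216197]), array([ 1.38471071, -1.43935659, -1.38141777,  1.30664597]))
```

Call:
jog_arm(targets=[[[-0.001,-0.006,0.03,0,0,0,0.6],[0,0,0.03,0,0,0,0.6],[0,0,0.03,0,0,0,0.6],[0,0,0.02,0,0,0,0.6],[0,0,0.0045,0,0,0,0.6]]], force=80)

```text
clock: 3.8
position: [446.0, 293.6, 56.0]
eef_rot: [[-0.998, 0.064, -0.004], [0.064, 0.998, -0.002], [0.004, -0.002, -1.0]]
wrist_force: [-0.4, -0.5, 0.0]
width: 0.598
grip_force: 0.0
```

Call:
jog_arm(targets=[[[0,0,0,0,0,0,0.6],[0,0,0,0,0,0,0],[0,0,0,0,0,0,0],[0,0,0,0,0,0,0],[0,0,0,0,0,0,0]]])

```text
clock: 4.3
position: [449.2, 293.5, 59.5]
eef_rot: [[-0.998, 0.066, 0.002], [0.066, 0.998, 0.001], [-0.002, 0.001, -1.0]]
wrist_force: [-0.1, -0.7, 6.4]
width: 0.179
grip_force: 78.1
```

Call:
jog_arm(targets=[[[0,0,0,0,0,0,0],[0,0,0,0,0,0,0],[0,0,-0.002,0,0,0,0],[0,0,-0.002,0,0,0,0],[0,0,-0.004,0,0,0,0]]])

```text
clock: 4.8
position: [447.3, 292.6, 65.1]
eef_rot: [[-0.998, 0.066, -0.002], [0.066, 0.998, -0.001], [0.002, -0.001, -1.0]]
wrist_force: [-0.5, -0.5, -7.2]
width: 0.179
grip_force: 78.2
```

Call:
jog_arm(targets=[[[0,0,-0.02,0,0,0,0],[0,0,-0.03,0,0,0,0],[0,0,-0.03,0,0,0,0],[0,0,-0.025,0,0,0,0]]])

```text
clock: 5.2
position: [448.2, 293.1, 171.9]
eef_rot: [[-0.998, 0.066, -0.0], [0.066, 0.998, 0.0], [0.0, 0.0, -1.0]]
wrist_force: [-0.0, 0.5, -7.8]
width: 0.18
grip_force: 78.6
```

Call:
jog_arm(targets=[[[-0.02,-0.018,0,0,0,0,0],[-0.04,-0.035,0,0,0,0,0],[-0.04,-0.035,0,0,0,0,0],[-0.04,-0.035,0,0,0,0,0],[-0.03,-0.026,0,0,0,0,0]]])

```text
clock: 5.7
position: [603.0, 137.5, 170.2]
eef_rot: [[-0.998, 0.067, -0.0], [0.067, 0.998, -0.001], [0.0, -0.001, -1.0]]
wrist_force: [1.8, 0.5, -6.3]
width: 0.179
grip_force: 78.7
```

Call:
jog_arm(targets=[[[-0.02,-0.017,0,0,0,0,0],[-0.01,-0.009,0,0,0.1,0,0],[0,0,0,0,0.107,0,0],[0,0,0,0,0.107,0,0],[0,0,0,0,0,0,0]]])

```text
clock: 6.2
position: [632.4, 111.1, 166.9]
eef_rot: [[-0.949, 0.067, -0.31], [0.064, 0.998, 0.02], [0.31, -0.001, -0.951]]
wrist_force: [0.8, 0.2, -9.1]
width: 0.178
grip_force: 78.8
```

```bash
cat >> h.py <<'E'
def place(k,lane,h,back=8,z0=8,above=25):
    """TCP goal for weight k, `back` mm uphill of the stop, base `above` mm over the lane; h = TCP above base"""
    a=np.radians(18);n=np.array([np.sin(a),0,np.cos(a)])
    xb=50-(W[k][0]/2+back)*np.cos(a)
    B=np.array([xb,105-70*(lane-1),30-xb*np.tan(a)+z0])
    P=rack(QR,B+n*(h+above)); s=r.sense()
    nw=rack([0,0,QR[2]],n); yw=rack([0,0,QR[2]],[0,1,0]); R=np.array(s["eef_rot"])
    print("goal",P.round(1),"tcp",np.round(s["position"],1),"delta",delta(P))
    from scipy.spatial.transform import Rotation as Ro
    G=np.c_[np.cross(yw,-nw),yw,-nw]
    print("rotvec",Ro.from_matrix(R.T@G).as_rotvec().round(3),"F",np.round(s["wrist_force"],1),"grip",round(float(s["grip_force"]),1))
E
python3 - <<'E'
from h import *
place(4,1,58)
d=cam("wrist");cv2.imwrite("pics/p4.png",d["image"][:,:,::-1])
E
```

```text
goal [644.6 104.2 110.6] tcp [632.4 111.1 166.9] delta [-29.5  -6.   49.6]
rotvec [-0.001 -0.001 -0.   ] F [ 0.8  0.2 -9.1] grip 78.8
```

View pics/p4.png

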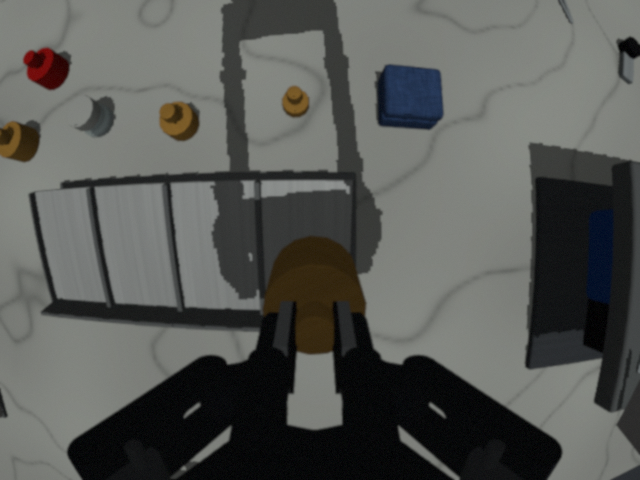

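w4 is held upright in the gripper with the tilt applied. The rack shows with wall ends near (353,178), (257,180), (165,183), (91,187) and (31,192). I'll use these to refine the rack pose and height.

```bash
python3 - <<'E'
from h import *
t=cam("top");s=cam("scene");w=cam("wrist")
Y=[140,70,0,-70,-140]
up=np.array([[-47.5,y,61.6] for y in Y]); dn=np.array([[50,y,30] for y in Y])
tu=np.array([(130,277),(243,287),(360,297),(478,306),(595,316)])/4+[220,150]
td=np.array([(148,122),(263,131),(376,141),(489,150),(603,158)])/4+[220,150]
su=np.array([(447,72),(366,131),(280,195),(187,265),(90,337)])/3.6667+[255,190]
wu=np.array([(354,175),(257,178),(164,182),(90,186),(31,192)]);wd=np.array([(180,310),(108,307),(52,303)])
def f(q):
    u=rack(q,up+[0,0,q[3]]);v=rack(q,dn+[0,0,q[3]])
    return np.concatenate([(proj(w,u)-wu).ravel(),(proj(w,v[2:])-wd).ravel(),(proj(t,u)-tu).ravel(),(proj(t,v)-td).ravel(),(proj(s,u)-su).ravel()])
for sel in(slice(0,16),slice(None)):
    o=least_squares(lambda q:f(q)[sel],[590,0,0,0],loss="soft_l1");print(o.x.round(4),o.fun.reshape(-1,2).round(1).tolist())
E
```

```text
[ 5.894067e+02  4.869800e+00 -5.430000e-02  2.561100e+00] [[2.1, 1.4], [-0.8, -0.2], [-0.1, 0.0], [-2.5, 1.7], [-3.2, 1.7], [1.2, -4.0], [1.8, -3.9], [-0.1, -3.6]]
[ 5.90757e+02  2.99330e+00 -6.40000e-02 -2.01880e+00] [[-0.4, 6.3], [-1.6, 3.8], [0.6, 2.9], [-0.8, 3.4], [-0.9, 2.4], [0.6, -3.4], [2.3, -4.0], [1.0, -4.4], [-1.2, -0.2], [-0.1, -0.4], [0.0, -0.6], [-0.1, -0.5], [0.1, -0.6], [-0.4, 0.7], [-0.7, 0.7], [-0.4, 0.4], [-0.2, 0.4], [-0.1, 0.7], [-2.2, -2.9], [-2.2, -2.5], [-2.2, -2.4], [-1.9, -2.7], [-2.2, -2.3]]
```

```bash
sed -i 's/^QR=.*/QR=[590.5,3,-0.064]/' h.py; python3 -c "
from h import *
place(4,1,58,back=11,above=10)"
```

```text
goal [634.9 105.4  97.2] tcp [628.9 112.3 171. ] delta [-28.8  -6.6  68.3]
rotvec [ 0.001  0.001 -0.001] F [-0.6  0.6 -6.7] grip 78.8
```

Call:
jog_arm(targets=[[[-0.014,-0.003,0,0,0,0,0],[-0.014,-0.003,0.01,0,0,0,0],[0,0,0.025,0,0,0,0],[0,0,0.025,0,0,0,0],[0,0,0,0,0,0,0]]])

```text
clock: 6.9
position: [634.4, 105.1, 101.1]
eef_rot: [[-0.946, 0.066, -0.316], [0.063, 0.998, 0.02], [0.317, -0.001, -0.949]]
wrist_force: [-1.7, -0.9, -7.3]
width: 0.182
grip_force: 78.7
```

Call:
jog_arm(targets=[[[0,0,0,0,0,0,0],[0,0,0,0,0,0,0]]])

```text
clock: 7.1
position: [639.1, 105.4, 106.3]
eef_rot: [[-0.95, 0.066, -0.305], [0.063, 0.998, 0.02], [0.305, 0.0, -0.952]]
wrist_force: [-0.7, -0.1, -7.0]
width: 0.186
grip_force: 78.7
```

```bash
python3 -c "
from h import *
d=cam('top');place(4,1,58,back=11,above=0)
cam('top');place(4,1,58,back=11,above=0)
cam('top');place(4,1,58,back=11,above=0)"
```

```text
goal [631.8 105.6  87.7] tcp [639.1 105.5 106.6] delta [ 1.3 -0.4 20.2]
rotvec [ 0.001  0.004 -0.002] F [ 0.6  0.  -6.3] grip 78.7
goal [631.8 105.6  87.7] tcp [638.9 105.5 106.5] delta [ 1.1 -0.4 20.1]
rotvec [ 0.001  0.004 -0.002] F [-0.5  0.4 -7.4] grip 78.7
goal [631.8 105.6  87.7] tcp [638.6 105.5 106.4] delta [ 0.8 -0.4 19.9]
rotvec [ 0.001  0.003 -0.002] F [ 0.2 -0.1 -6.7] grip 78.7
```

Call:
jog_arm(targets=[[[0,0,0.005,0,0,0,0],[0,0,0.005,0,0,0,0],[0,0,0.004,0,0,0,0],[0,0,0,0,0,0,0],[0,0,0,0,0,0,0]]])

```text
clock: 7.75
position: [632.9, 105.8, 91.6]
eef_rot: [[-0.949, 0.066, -0.309], [0.063, 0.998, 0.02], [0.309, 0.0, -0.951]]
wrist_force: [-0.5, 0.0, -5.2]
width: 0.183
grip_force: 79.3
```

Call:
jog_arm(targets=[[[0,0,0.002,0,0,0,0],[0,0,0,0,0,0,0],[0,0,0,0,0,0,0]]])

```text
clock: 8.05
position: [633.2, 105.8, 90.5]
eef_rot: [[-0.95, 0.066, -0.306], [0.063, 0.998, 0.02], [0.307, 0.0, -0.952]]
wrist_force: [1.6, -0.9, -3.3]
width: 0.187
grip_force: 79.6
```

Call:
jog_arm(targets=[[[0,0,0.002,0,0,0,0],[0,0,0,0,0,0,0],[0,0,0,0,0,0,0]]])

```text
clock: 8.35
position: [633.5, 105.6, 90.2]
eef_rot: [[-0.95, 0.066, -0.304], [0.063, 0.998, 0.02], [0.304, 0.0, -0.953]]
wrist_force: [4.1, -1.4, 5.7]
width: 0.18
grip_force: 80.5
```

Force went from -7 to +6 N, so it's on the slope. Releasing.

Call:
jog_arm(targets=[[[0,0,-0.001,0,0,0,0.4],[0,0,0,0,0,0,0.4],[0,0,0,0,0,0,0.4],[0,0,0,0,0,0,0.4]]])

```text
clock: 8.75
position: [631.6, 106.0, 88.6]
eef_rot: [[-0.949, 0.066, -0.31], [0.062, 0.998, 0.02], [0.31, 0.0, -0.951]]
wrist_force: [-0.4, -0.2, -0.2]
width: 0.402
grip_force: 0.0
```

Call:
jog_arm(targets=[[[0,0,-0.02,0,0,0,0.4],[0,0,-0.03,0,0,0,0.4],[0,0,-0.03,0,0,0,0.4],[0,0,0,0,0,0,0.4],[0,0,0,0,0,0,0.4]]])

```text
clock: 9.25
position: [656.8, 104.3, 165.1]
eef_rot: [[-0.949, 0.066, -0.308], [0.062, 0.998, 0.02], [0.308, 0.0, -0.951]]
wrist_force: [1.0, -0.1, -1.3]
width: 0.401
grip_force: 0.0
```

```bash
python3 - <<'E'
from h import *
d=cam("wrist");cv2.imwrite("pics/a4.png",d["image"][:,:,::-1])
E
```

```text
(no output)
```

View pics/a4.png

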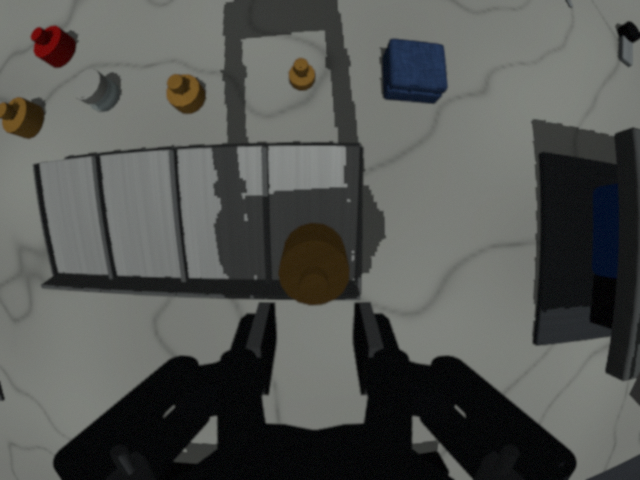

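w4 stands at the foot of lane 1, at about (315,265). Next is w3.

Call:
jog_arm(targets=[[[0,0,0,0,-0.105,0,0.6],[0,0,0,0,-0.105,0,0.6],[0,0,0,0,-0.104,0,0.6]]])

```text
clock: 9.6
position: [655.7, 104.2, 163.1]
eef_rot: [[-0.998, 0.066, 0.0], [0.066, 0.998, -0.0], [-0.0, -0.0, -1.0]]
wrist_force: [0.6, 0.2, -0.3]
width: 0.598
grip_force: 0.0
```

Call:
jog_arm(targets=[[[0.021,-0.039,0,0,0,0,0.6],[0.021,-0.039,0,0,0,0,0.6],[0.021,-0.039,0,0,0,0,0.6],[0.021,-0.039,0,0,0,0,0.6],[0.021,-0.039,0,0,0,0,0.6]]])

```text
clock: 10.1
position: [536.5, -84.1, 163.3]
eef_rot: [[-0.998, 0.065, -0.004], [0.065, 0.998, 0.001], [0.004, 0.001, -1.0]]
wrist_force: [-0.8, 0.1, -0.0]
width: 0.597
grip_force: 0.0
```

Call:
jog_arm(targets=[[[0.021,-0.039,0,0,0,0,0.6],[0.021,-0.039,0,0,0,0,0.6],[0.021,-0.039,0,0,0,0,0.6],[0,0,0,0,0,0,0.6],[0,0,0,0,0,0,0.6]]])

```text
clock: 10.6
position: [467.2, -196.0, 163.8]
eef_rot: [[-0.998, 0.068, -0.002], [0.068, 0.998, 0.002], [0.002, 0.002, -1.0]]
wrist_force: [1.0, -0.4, 0.5]
width: 0.6
grip_force: 0.0
```

```bash
python3 - <<'E'
from h import *
refine(3,(468.6,-196.5));refine(3,(468.6,-196.5))
print(np.round(r.sense()["eef_rot"],3).tolist())
E
```

```text
wrist fit [ 468.1 -195.9] [-1.5 -1.7  1.5  1.8] tcp [ 467.9 -195.3  164. ] w 0.602
delta tool [ -0.4  -0.8 116. ]
wrist fit [ 468.  -195.9] [-1.5 -1.7  1.5  1.8] tcp [ 468.4 -195.   164.2] w 0.597
delta tool [  0.2  -1.2 116.2]
[[-0.998, 0.065, -0.001], [0.065, 0.998, 0.002], [0.001, 0.002, -1.0]]
```

Call:
jog_arm(targets=[[[0,-0.001,0.03,0,0,0,0.6],[0,0,0.03,0,0,0,0.6],[0,0,0.03,0,0,0,0.6],[0,0,0.02,0,0,0,0.6],[0,0,0.0055,0,0,0,0.6]]], force=70)

```text
clock: 11.2
position: [467.6, -194.5, 47.0]
eef_rot: [[-0.998, 0.063, -0.005], [0.063, 0.998, 0.003], [0.005, 0.003, -1.0]]
wrist_force: [-0.5, 0.4, -0.1]
width: 0.598
grip_force: 0.0
```

Call:
jog_arm(targets=[[[0,0,0,0,0,0,0.6],[0,0,0,0,0,0,0],[0,0,0,0,0,0,0],[0,0,0,0,0,0,0],[0,0,0,0,0,0,0]]])

```text
clock: 11.7
position: [469.6, -197.1, 50.8]
eef_rot: [[-0.998, 0.066, 0.003], [0.066, 0.998, -0.001], [-0.003, -0.0, -1.0]]
wrist_force: [-0.8, 2.0, 7.1]
width: 0.16
grip_force: 68.3
```

Call:
jog_arm(targets=[[[0,0,0,0,0,0,0],[0,0,-0.004,0,0,0,0],[0,0,-0.02,0,0,0,0],[0,0,-0.03,0,0,0,0],[0,0,-0.03,0,0,0,0]]])

```text
clock: 12.2
position: [467.5, -196.8, 133.6]
eef_rot: [[-0.998, 0.066, -0.003], [0.066, 0.998, 0.001], [0.003, 0.001, -1.0]]
wrist_force: [1.0, -0.9, -3.2]
width: 0.163
grip_force: 68.6
```

Call:
jog_arm(targets=[[[0,0,-0.03,0,0,0,0],[-0.022,0.034,0,0,0,0,0],[-0.022,0.035,0,0,0,0,0],[-0.022,0.035,0,0,0,0,0],[-0.022,0.035,0,0,0,0,0]]])

```text
clock: 12.7
position: [565.5, -63.1, 163.1]
eef_rot: [[-0.998, 0.066, -0.001], [0.066, 0.998, -0.0], [0.001, -0.0, -1.0]]
wrist_force: [1.0, -1.0, -3.3]
width: 0.164
grip_force: 68.8
```

Call:
jog_arm(targets=[[[-0.022,0.034,0,0,0,0,0],[-0.022,0.035,0,0,0.1,0,0],[-0.022,0.034,0,0,0.107,0,0],[0,0,0,0,0.107,0,0],[0,0,0,0,0,0,0]]])

```text
clock: 13.2
position: [640.2, 34.7, 157.2]
eef_rot: [[-0.948, 0.064, -0.311], [0.061, 0.998, 0.019], [0.312, -0.001, -0.95]]
wrist_force: [0.8, -0.4, -3.5]
width: 0.16
grip_force: 69.0
```

Call:
jog_arm(targets=[[[0,0,0,0,0,0,0],[0,0,0,0,0,0,0],[0,0,0,0,0,0,0],[0,0,0,0,0,0,0]]])

```text
clock: 13.6
position: [637.3, 33.7, 162.7]
eef_rot: [[-0.95, 0.067, -0.306], [0.064, 0.998, 0.021], [0.307, 0.0, -0.952]]
wrist_force: [-0.3, 0.0, -3.3]
width: 0.16
grip_force: 69.0
```

```bash
python3 -c "
from h import *
place(3,2,49,back=10,above=0)"
```

```text
goal [629.3  35.6  77.6] tcp [637.3  33.7 162.7] delta [-18.4   1.4  83.5]
rotvec [ 0.001  0.002 -0.003] F [-0.3  0.  -3.3] grip 69.0
```

Call:
jog_arm(targets=[[[-0.009,0.001,0,0,0,0,0],[-0.009,0.001,0.02,0,0,0,0],[0,0,0.025,0,0,0,0],[0,0,0.02,0,0,0,0],[0,0,0.009,0,0,0,0]]])

```text
clock: 14.1
position: [631.4, 36.7, 83.5]
eef_rot: [[-0.948, 0.066, -0.311], [0.063, 0.998, 0.021], [0.312, 0.0, -0.95]]
wrist_force: [-0.2, -0.3, -3.4]
width: 0.161
grip_force: 69.0
```

Call:
jog_arm(targets=[[[0,0,0,0,0,0,0],[0,0,0,0,0,0,0],[0,0,0,0,0,0,0],[0,0,0,0,0,0,0]]])

```text
clock: 14.5
position: [633.5, 36.6, 86.4]
eef_rot: [[-0.95, 0.066, -0.306], [0.063, 0.998, 0.02], [0.306, 0.0, -0.952]]
wrist_force: [0.5, 0.4, -3.7]
width: 0.161
grip_force: 69.0
```

Call:
jog_arm(targets=[[[0,0,0.002,0,0,0,0],[0,0,0,0,0,0,0],[0,0,0,0,0,0,0]]])

```text
clock: 14.8
position: [631.8, 36.7, 83.5]
eef_rot: [[-0.949, 0.066, -0.308], [0.063, 0.998, 0.02], [0.309, 0.0, -0.951]]
wrist_force: [1.3, -0.9, -2.7]
width: 0.16
grip_force: 69.0
```

Call:
jog_arm(targets=[[[0,0,0.002,0,0,0,0],[0,0,0,0,0,0,0],[0,0,0,0,0,0,0]]])

```text
clock: 15.1
position: [631.2, 36.8, 81.4]
eef_rot: [[-0.949, 0.066, -0.308], [0.063, 0.998, 0.02], [0.309, 0.0, -0.951]]
wrist_force: [-0.4, 0.9, -2.8]
width: 0.161
grip_force: 69.0
```

Call:
jog_arm(targets=[[[0,0,0.002,0,0,0,0],[0,0,0,0,0,0,0],[0,0,0,0,0,0,0]]])

```text
clock: 15.4
position: [631.3, 37.0, 80.3]
eef_rot: [[-0.95, 0.066, -0.306], [0.062, 0.998, 0.021], [0.307, 0.0, -0.952]]
wrist_force: [1.3, 1.1, 0.7]
width: 0.161
grip_force: 69.6
```

Call:
jog_arm(targets=[[[0,0,0.001,0,0,0,0],[0,0,0,0,0,0,0.36],[0,0,0,0,0,0,0.36],[0,0,0,0,0,0,0.36],[0,0,0,0,0,0,0.36]]])

```text
clock: 15.9
position: [629.9, 36.8, 78.4]
eef_rot: [[-0.949, 0.066, -0.309], [0.063, 0.998, 0.02], [0.31, -0.0, -0.951]]
wrist_force: [0.1, 0.4, 0.4]
width: 0.361
grip_force: 0.0
```

Call:
jog_arm(targets=[[[0,0,-0.02,0,0,0,0.36],[0,0,-0.03,0,0,0,0.36],[0,0,-0.03,0,0,0,0.36],[0,0,0,0,0,0,0.36],[0,0,0,0,0,0,0.36]]])

```text
clock: 16.4
position: [655.1, 35.1, 155.0]
eef_rot: [[-0.949, 0.066, -0.307], [0.063, 0.998, 0.02], [0.308, 0.0, -0.951]]
wrist_force: [-0.3, 0.8, -0.1]
width: 0.36
grip_force: 0.0
```

```bash
python3 - <<'E'
from h import *
d=cam("wrist");cv2.imwrite("pics/a3.png",d["image"][:,:,::-1])
E
```

```text
(no output)
```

View pics/a3.png

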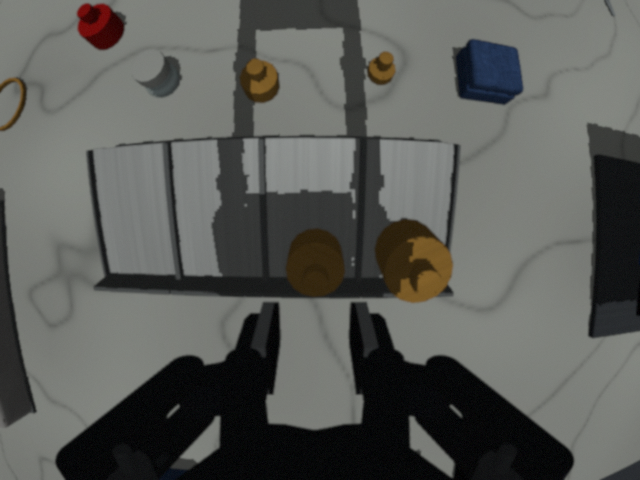

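w3 and w4 stand at the stops in lanes 2 and 1. Next is w2.

Call:
jog_arm(targets=[[[0,0,0,0,-0.105,0,0.6],[0,0,0,0,-0.105,0,0.6],[0,0,0,0,-0.104,0,0.6]]])

```text
clock: 16.75
position: [653.9, 35.2, 152.9]
eef_rot: [[-0.998, 0.066, 0.001], [0.066, 0.998, -0.0], [-0.001, 0.0, -1.0]]
wrist_force: [0.2, -0.3, -1.2]
width: 0.599
grip_force: 0.0
```

Call:
jog_arm(targets=[[[0.034,-0.009,0,0,0,0,0.6],[0.034,-0.009,0,0,0,0,0.6],[0.034,-0.009,0,0,0,0,0.6],[0.034,-0.009,0,0,0,0,0.6],[0.034,-0.009,0,0,0,0,0.6]]])

```text
clock: 17.25
position: [479.1, 1.6, 153.2]
eef_rot: [[-0.998, 0.065, -0.004], [0.065, 0.998, 0.001], [0.004, 0.0, -1.0]]
wrist_force: [0.0, -0.3, 0.2]
width: 0.596
grip_force: 0.0
```

Call:
jog_arm(targets=[[[0,0,0,0,0,0,0.6],[0,0,0,0,0,0,0.6],[0,0,0,0,0,0,0.6],[0,0,0,0,0,0,0.6]]])

```text
clock: 17.65
position: [483.3, 1.5, 154.5]
eef_rot: [[-0.998, 0.066, 0.0], [0.066, 0.998, 0.0], [-0.0, 0.0, -1.0]]
wrist_force: [-0.2, 0.2, 1.0]
width: 0.601
grip_force: 0.0
```

```bash
python3 - <<'E'
from h import *
refine(2,(482,0.6));refine(2,(482,.6))
E
```

```text
wrist fit [481.6   0.8] [-1.1 -1.9  1.1  1.9] tcp [483.3   1.6 154.5] w 0.601
delta tool [  1.6  -0.9 116.5]
wrist fit [481.5   0.8] [-1.1 -1.9  1.1  1.9] tcp [483.2   1.6 154.5] w 0.6
delta tool [  1.6  -0.9 116.5]
```

Call:
jog_arm(targets=[[[0.001,-0.001,0.03,0,0,0,0.6],[0,0,0.03,0,0,0,0.6],[0,0,0.03,0,0,0,0.6],[0,0,0.02,0,0,0,0.6],[0,0,0.006,0,0,0,0.6]]], force=60)

```text
clock: 18.25
position: [480.1, 0.8, 36.6]
eef_rot: [[-0.998, 0.066, -0.005], [0.066, 0.998, 0.001], [0.005, 0.0, -1.0]]
wrist_force: [-0.3, 0.0, -0.2]
width: 0.603
grip_force: 0.0
```

Call:
jog_arm(targets=[[[0,0,0,0,0,0,0.6],[0,0,0,0,0,0,0],[0,0,0,0,0,0,0],[0,0,0,0,0,0,0],[0,0,0,0,0,0,0]]])

```text
clock: 18.75
position: [482.3, 0.4, 40.1]
eef_rot: [[-0.998, 0.066, 0.003], [0.066, 0.998, -0.0], [-0.003, -0.0, -1.0]]
wrist_force: [0.3, -0.1, 7.0]
width: 0.147
grip_force: 58.6
```

Call:
jog_arm(targets=[[[0,0,0,0,0,0,0],[0,0,-0.004,0,0,0,0],[0,0,-0.02,0,0,0,0],[0,0,-0.03,0,0,0,0],[0,0,-0.03,0,0,0,0]]])

```text
clock: 19.25
position: [480.5, 0.7, 123.4]
eef_rot: [[-0.998, 0.066, -0.002], [0.066, 0.998, 0.0], [0.002, 0.0, -1.0]]
wrist_force: [0.5, 0.2, -2.6]
width: 0.143
grip_force: 58.6
```

Call:
jog_arm(targets=[[[0,0,-0.03,0,0,0,0],[-0.031,-0.005,0,0,0,0,0],[-0.031,-0.005,0,0,0,0,0],[-0.031,-0.005,0,0,0,0,0],[-0.031,-0.005,0,0,0,0,0]]])

```text
clock: 19.75
position: [604.3, -27.7, 152.9]
eef_rot: [[-0.998, 0.066, -0.0], [0.066, 0.998, 0.0], [0.0, 0.0, -1.0]]
wrist_force: [0.1, 0.0, -2.0]
width: 0.143
grip_force: 58.6
```

Call:
jog_arm(targets=[[[-0.031,-0.005,0,0,0,0,0],[0,0,0,0,0.1,0,0],[0,0,0,0,0.107,0,0],[0,0,0,0,0.107,0,0],[0,0,0,0,0,0,0]]])

```text
clock: 20.25
position: [636.2, -34.9, 149.6]
eef_rot: [[-0.948, 0.066, -0.31], [0.062, 0.998, 0.021], [0.311, 0.0, -0.95]]
wrist_force: [-0.3, 0.6, -2.6]
width: 0.144
grip_force: 58.5
```

Call:
jog_arm(targets=[[[0,0,0,0,0,0,0],[0,0,0,0,0,0,0],[0,0,0,0,0,0,0],[0,0,0,0,0,0,0]]])

```text
clock: 20.65
position: [633.7, -34.5, 154.0]
eef_rot: [[-0.95, 0.066, -0.306], [0.063, 0.998, 0.02], [0.307, -0.0, -0.952]]
wrist_force: [0.6, -1.3, -1.8]
width: 0.141
grip_force: 58.5
```

```bash
python3 -c "
from h import *
place(2,3,39,back=9,above=0)"
```

```text
goal [626.5 -34.4  66.6] tcp [633.7 -34.5 154. ] delta [-19.9  -0.4  85.4]
rotvec [ 0.001  0.002 -0.002] F [ 0.6 -1.3 -1.8] grip 58.5
```

Call:
jog_arm(targets=[[[-0.01,0,0,0,0,0,0],[-0.01,0,0.02,0,0,0,0],[0,0,0.025,0,0,0,0],[0,0,0.022,0,0,0,0],[0,0,0.009,0,0,0,0]]])

```text
clock: 21.15
position: [628.7, -34.1, 72.3]
eef_rot: [[-0.948, 0.066, -0.311], [0.062, 0.998, 0.021], [0.312, 0.0, -0.95]]
wrist_force: [0.3, -0.5, -1.8]
width: 0.145
grip_force: 58.5
```

Call:
jog_arm(targets=[[[0,0,0,0,0,0,0],[0,0,0,0,0,0,0],[0,0,0,0,0,0,0],[0,0,0,0,0,0,0]]])

```text
clock: 21.55
position: [630.9, -34.4, 75.4]
eef_rot: [[-0.95, 0.066, -0.306], [0.063, 0.998, 0.02], [0.306, -0.0, -0.952]]
wrist_force: [-0.6, 0.3, -1.5]
width: 0.139
grip_force: 58.5
```

Call:
jog_arm(targets=[[[0,0,0.002,0,0,0,0],[0,0,0,0,0,0,0],[0,0,0,0,0,0,0]]])

```text
clock: 21.85
position: [629.3, -34.2, 72.5]
eef_rot: [[-0.949, 0.066, -0.308], [0.062, 0.998, 0.02], [0.309, 0.0, -0.951]]
wrist_force: [0.0, -1.0, -1.7]
width: 0.141
grip_force: 58.5
```

Call:
jog_arm(targets=[[[0,0,0.002,0,0,0,0],[0,0,0,0,0,0,0],[0,0,0,0,0,0,0]]])

```text
clock: 22.15
position: [628.6, -34.2, 70.4]
eef_rot: [[-0.949, 0.066, -0.308], [0.062, 0.998, 0.02], [0.309, 0.0, -0.951]]
wrist_force: [-0.1, -0.0, -2.2]
width: 0.141
grip_force: 58.5
```

Call:
jog_arm(targets=[[[0,0,0.001,0,0,0,0],[0,0,0,0,0,0,0],[0,0,0,0,0,0,0]]])

```text
clock: 22.45
position: [628.3, -34.2, 69.5]
eef_rot: [[-0.949, 0.066, -0.308], [0.062, 0.998, 0.02], [0.309, 0.0, -0.951]]
wrist_force: [-0.3, 0.3, -1.5]
width: 0.14
grip_force: 58.5
```

Call:
jog_arm(targets=[[[0,0,0.001,0,0,0,0],[0,0,0,0,0,0,0],[0,0,0,0,0,0,0]]])

```text
clock: 22.75
position: [628.0, -34.2, 68.6]
eef_rot: [[-0.949, 0.066, -0.308], [0.062, 0.998, 0.02], [0.309, 0.0, -0.951]]
wrist_force: [0.1, -0.5, -1.5]
width: 0.141
grip_force: 58.5
```

Call:
jog_arm(targets=[[[0,0,0.001,0,0,0,0],[0,0,0,0,0,0,0],[0,0,0,0,0,0,0]]])

```text
clock: 23.05
position: [628.1, -34.2, 68.4]
eef_rot: [[-0.949, 0.066, -0.307], [0.063, 0.998, 0.02], [0.308, 0.0, -0.951]]
wrist_force: [0.4, -0.2, 3.2]
width: 0.141
grip_force: 59.0
```

Call:
jog_arm(targets=[[[0,0,0,0,0,0,0.34],[0,0,0,0,0,0,0.34],[0,0,0,0,0,0,0.34],[0,0,0,0,0,0,0.34]]])

```text
clock: 23.45
position: [627.6, -34.1, 67.5]
eef_rot: [[-0.949, 0.066, -0.309], [0.063, 0.998, 0.02], [0.309, 0.0, -0.951]]
wrist_force: [0.4, 0.1, -0.7]
width: 0.339
grip_force: 0.0
```

Call:
jog_arm(targets=[[[0,0,-0.02,0,0,0,0.34],[0,0,-0.03,0,0,0,0.34],[0,0,-0.03,0,0,0,0.34],[0,0,0,0,-0.105,0,0.5],[0,0,0,0,-0.105,0,0.5]]])

```text
clock: 23.95
position: [654.5, -36.1, 144.4]
eef_rot: [[-0.993, 0.066, -0.097], [0.065, 0.998, 0.006], [0.097, -0.0, -0.995]]
wrist_force: [-0.3, 0.8, -0.4]
width: 0.501
grip_force: 0.0
```

Call:
jog_arm(targets=[[[0.037,0.026,0,0,-0.104,0,0.5],[0.037,0.026,0,0,0,0,0.5],[0.037,0.026,0,0,0,0,0.5],[0.037,0.026,0,0,0,0,0.5],[0.037,0.026,0,0,0,0,0.5]]])

```text
clock: 24.45
position: [474.8, 106.9, 147.8]
eef_rot: [[-0.998, 0.066, 0.0], [0.066, 0.998, 0.0], [-0.0, 0.0, -1.0]]
wrist_force: [0.5, 1.8, 0.6]
width: 0.5
grip_force: 0.0
```

Call:
jog_arm(targets=[[[0,0,0,0,0,0,0.5],[0,0,0,0,0,0,0.5],[0,0,0,0,0,0,0.5],[0,0,0,0,0,0,0.5]]])

```text
clock: 24.85
position: [477.9, 105.5, 147.7]
eef_rot: [[-0.998, 0.067, 0.001], [0.067, 0.998, -0.0], [-0.001, -0.0, -1.0]]
wrist_force: [0.6, -0.7, 1.0]
width: 0.496
grip_force: 0.0
```

```bash
python3 - <<'E'
from h import *
d=refine(1,(475,105));refine(1,(475,105));cv2.imwrite("pics/w1.png",d["image"][:,:,::-1])
E
```

```text
wrist fit [474.3 105.6] [-1.6 -2.3  1.6  2.2] tcp [477.7 105.4 147.5] w 0.5
delta tool [ 3.500e+00 -1.000e-01  1.195e+02]
wrist fit [474.4 105.5] [-1.6 -1.8  1.6  1.7] tcp [477.5 105.5 147.4] w 0.5
delta tool [  3.1  -0.2 119.4]
```

View pics/w1.png

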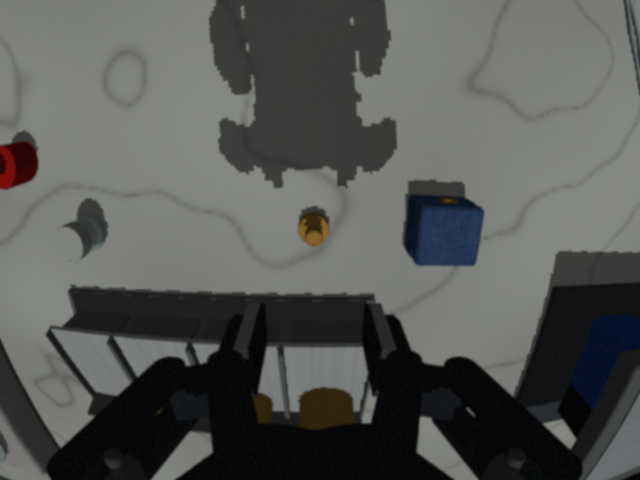

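Call:
jog_arm(targets=[[[0.003,0,0.03,0,0,0,0.5],[0,0,0.03,0,0,0,0.5],[0,0,0.03,0,0,0,0.5],[0,0,0.02,0,0,0,0.5],[0,0,0.0085,0,0,0,0.5]]], force=40)

```text
clock: 25.45
position: [472.7, 105.7, 27.0]
eef_rot: [[-0.998, 0.067, -0.004], [0.067, 0.998, -0.0], [0.004, -0.001, -1.0]]
wrist_force: [0.2, -0.3, 0.7]
width: 0.497
grip_force: 0.0
```

Call:
jog_arm(targets=[[[0,0,0,0,0,0,0.5],[0,0,0,0,0,0,0],[0,0,0,0,0,0,0],[0,0,0,0,0,0,0],[0,0,0,0,0,0,0]]])

```text
clock: 25.95
position: [474.6, 106.3, 30.1]
eef_rot: [[-0.998, 0.066, 0.003], [0.066, 0.998, 0.0], [-0.003, 0.0, -1.0]]
wrist_force: [0.1, 0.3, 3.5]
width: 0.123
grip_force: 39.0
```

Call:
jog_arm(targets=[[[0,0,0,0,0,0,0],[0,0,-0.004,0,0,0,0],[0,0,-0.02,0,0,0,0],[0,0,-0.03,0,0,0,0],[0,0,-0.03,0,0,0,0]]])

```text
clock: 26.45
position: [472.5, 106.3, 113.5]
eef_rot: [[-0.998, 0.066, -0.003], [0.066, 0.998, 0.0], [0.003, -0.0, -1.0]]
wrist_force: [0.3, -1.4, -0.4]
width: 0.129
grip_force: 39.0
```

Call:
jog_arm(targets=[[[0,0,-0.03,0,0,0,0],[-0.028,-0.033,0,0,0,0,0],[-0.028,-0.033,0,0,0,0,0],[-0.028,-0.033,0,0,0,0,0],[-0.028,-0.033,0,0,0,0,0]]])

```text
clock: 26.95
position: [576.8, -33.8, 143.1]
eef_rot: [[-0.998, 0.065, -0.001], [0.065, 0.998, 0.001], [0.001, 0.001, -1.0]]
wrist_force: [0.5, 0.7, 0.2]
width: 0.127
grip_force: 39.1
```

Call:
jog_arm(targets=[[[-0.028,-0.033,0,0,0,0,0],[-0.028,-0.034,0,0,0.1,0,0],[0,0,0,0,0.107,0,0],[0,0,0,0,0.107,0,0],[0,0,0,0,0,0,0]]])

```text
clock: 27.45
position: [629.7, -103.7, 139.8]
eef_rot: [[-0.948, 0.066, -0.311], [0.062, 0.998, 0.022], [0.312, 0.001, -0.95]]
wrist_force: [-0.2, 0.1, -1.6]
width: 0.125
grip_force: 39.1
```

Call:
jog_arm(targets=[[[0,0,0,0,0,0,0],[0,0,0,0,0,0,0],[0,0,0,0,0,0,0],[0,0,0,0,0,0,0]]])

```text
clock: 27.85
position: [627.4, -103.1, 144.3]
eef_rot: [[-0.95, 0.066, -0.307], [0.062, 0.998, 0.02], [0.307, -0.0, -0.952]]
wrist_force: [0.5, -0.0, -0.5]
width: 0.128
grip_force: 39.1
```

```bash
python3 -c "
from h import *
place(1,4,29,back=9,above=0)
d=cam('wrist');cv2.imwrite('pics/p1.png',d['image'][:,:,::-1])"
```

```text
goal [ 622.7 -104.3   55.8] tcp [ 627.4 -103.1  144.3] delta [-22.8  -1.5  85.6]
rotvec [ 0.     0.002 -0.002] F [ 0.5 -0.  -0.5] grip 39.1
```

View pics/p1.png

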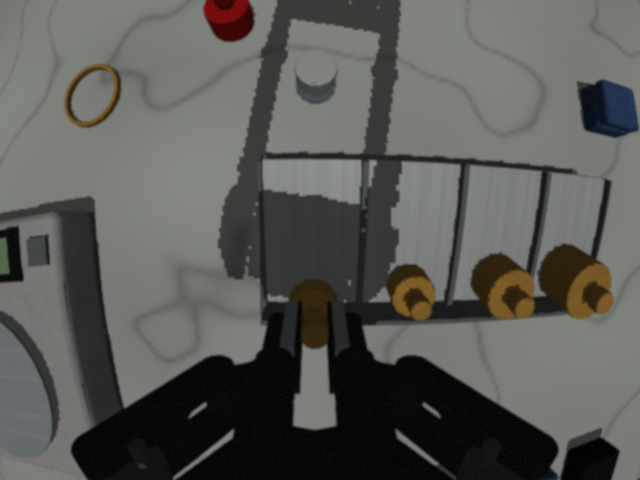

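w2, w3 and w4 stand at their stops, and w1 is held over lane 4. Lowering it now.

Call:
jog_arm(targets=[[[-0.012,-0.001,0,0,0,0,0],[-0.011,0,0.02,0,0,0,0],[0,0,0.025,0,0,0,0],[0,0,0.022,0,0,0,0],[0,0,0.01,0,0,0,0]]])

```text
clock: 28.4
position: [625.2, -104.0, 60.5]
eef_rot: [[-0.948, 0.066, -0.311], [0.062, 0.998, 0.021], [0.312, 0.001, -0.95]]
wrist_force: [-0.1, -0.1, -1.8]
width: 0.125
grip_force: 39.1
```

Call:
jog_arm(targets=[[[0,0,0,0,0,0,0],[0,0,0,0,0,0,0],[0,0,0.002,0,0,0,0],[0,0,0,0,0,0,0],[0,0,0,0,0,0,0]]])

```text
clock: 28.9
position: [626.0, -104.2, 61.5]
eef_rot: [[-0.949, 0.066, -0.307], [0.063, 0.998, 0.02], [0.307, -0.0, -0.952]]
wrist_force: [-0.1, -0.1, -0.3]
width: 0.129
grip_force: 39.1
```

Call:
jog_arm(targets=[[[0,0,0.002,0,0,0,0],[0,0,0,0,0,0,0],[0,0,0,0,0,0,0]]])

```text
clock: 29.2
position: [624.9, -104.1, 58.9]
eef_rot: [[-0.949, 0.066, -0.308], [0.062, 0.998, 0.02], [0.309, 0.0, -0.951]]
wrist_force: [-0.1, 1.1, -0.4]
width: 0.129
grip_force: 39.1
```

Call:
jog_arm(targets=[[[0,0,0.001,0,0,0,0],[0,0,0,0,0,0,0],[0,0,0,0,0,0,0]]])

```text
clock: 29.5
position: [624.6, -104.1, 58.0]
eef_rot: [[-0.949, 0.066, -0.308], [0.063, 0.998, 0.02], [0.309, 0.0, -0.951]]
wrist_force: [0.7, 0.1, -0.9]
width: 0.127
grip_force: 39.1
```

Call:
jog_arm(targets=[[[0,0,0.001,0,0,0,0],[0,0,0,0,0,0,0],[0,0,0,0,0,0,0]]])

```text
clock: 29.8
position: [624.6, -104.2, 57.4]
eef_rot: [[-0.949, 0.066, -0.307], [0.063, 0.998, 0.02], [0.308, -0.0, -0.951]]
wrist_force: [0.8, 0.4, 2.4]
width: 0.127
grip_force: 39.5
```

Contact. Release, back off, and look.

Call:
jog_arm(targets=[[[0,0,0,0,0,0,0.32],[0,0,0,0,0,0,0.32],[0,0,0,0,0,0,0.32],[0,0,0,0,0,0,0.32]]])

```text
clock: 30.2
position: [624.2, -104.0, 56.9]
eef_rot: [[-0.949, 0.066, -0.309], [0.062, 0.998, 0.02], [0.309, 0.0, -0.951]]
wrist_force: [0.1, -0.3, -0.2]
width: 0.321
grip_force: 0.0
```

Call:
jog_arm(targets=[[[0,0,-0.02,0,0,0,0.32],[0,0,-0.03,0,0,0,0.32],[0,0,-0.03,0,0,0,0.32],[0,0,-0.03,0,0,0,0.32],[0,0,0,0,0,0,0.32]]])

```text
clock: 30.7
position: [661.2, -106.9, 165.9]
eef_rot: [[-0.952, 0.066, -0.3], [0.063, 0.998, 0.018], [0.3, -0.001, -0.954]]
wrist_force: [-0.0, -0.3, 1.2]
width: 0.317
grip_force: 0.0
```

Call:
jog_arm(targets=[[[0.03,0,0,0,0,0,0.32],[0.04,0,0,0,0,0,0.32],[0.04,0,0,0,0,0,0.32],[0,0,0,0,0,0,0.32],[0,0,0,0,0,0,0.32]]])

```text
clock: 31.2
position: [553.1, -99.3, 195.7]
eef_rot: [[-0.949, 0.066, -0.308], [0.063, 0.998, 0.02], [0.308, 0.0, -0.951]]
wrist_force: [0.5, -1.3, 0.4]
width: 0.323
grip_force: 0.0
```

```bash
python3 - <<'E'
from h import *
s=cam("scene");w=cam("wrist")
a=np.radians(18)
Ry=np.array([[np.cos(a),0,np.sin(a)],[0,1,0],[-np.sin(a),0,np.cos(a)]])
def pts(k,lane,q):
    xb=50-(W[k][0]/2+q[0])*np.cos(a)
    return rack(QR,surf(k)@Ry.T+[xb,105-70*(lane-1)+q[1],38-xb*np.tan(a)])
for k,l in((1,4),(2,3),(3,2),(4,1)):
    obs=[]
    for d in(s,w):
        st=near(orange(d),proj(d,pts(k,l,[0,0])).mean(0),20)
        if st is not None: obs.append((d,np.r_[st[0],st[1],st[0]+st[2]-1,st[1]+st[3]-1]))
    for o in obs:
        z=least_squares(lambda q:bb(proj(o[0],pts(k,l,q)))-o[1],[0,0]);print(k,o[0]["name"],"gap,y",z.x.round(1),z.fun.round(1))
i=s["image"][190:340,255:435,::-1];cv2.imwrite("pics/end_s.png",cv2.resize(i,(660,550),interpolation=cv2.INTER_CUBIC))
cv2.imwrite("pics/end_w.png",w["image"][:,:,::-1])
E
```

```text
1 scene gap,y [-2.5 -1. ] [-1.1 -1.7  1.1  1.7]
1 wrist gap,y [-4.4 -0.4] [-0.8 -1.8  0.8  1.9]
2 scene gap,y [-3.6  0.7] [-1.3 -0.7  1.3  0.7]
2 wrist gap,y [9.7 4.8] [ -9.4 -15.2   9.8  16.5]
3 scene gap,y [-2.9 40.1] [ 10.6  10.2 -10.7  -9.8]
3 wrist gap,y [-4.2  3. ] [-0.8 -2.5  1.   2.8]
4 scene gap,y [ -7.4 -33.3] [ 7.7  7.5 -7.8 -7. ]
4 wrist gap,y [-6.3  2.4] [-1.5 -2.1  1.9  2.4]
```

View pics/end_s.png

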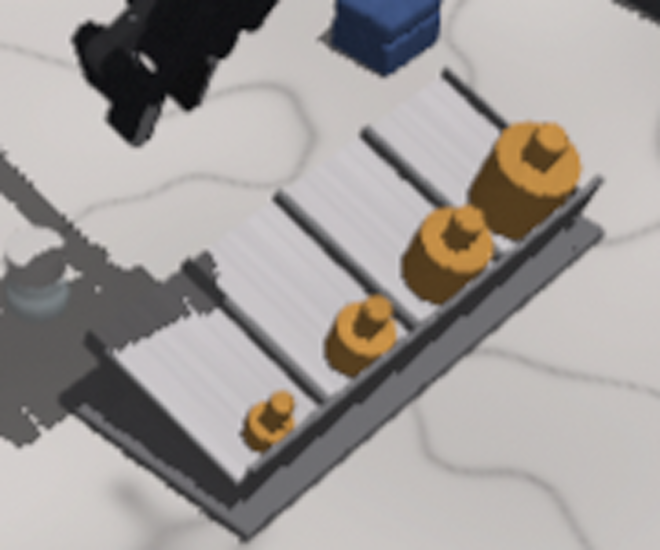

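View pics/end_w.png

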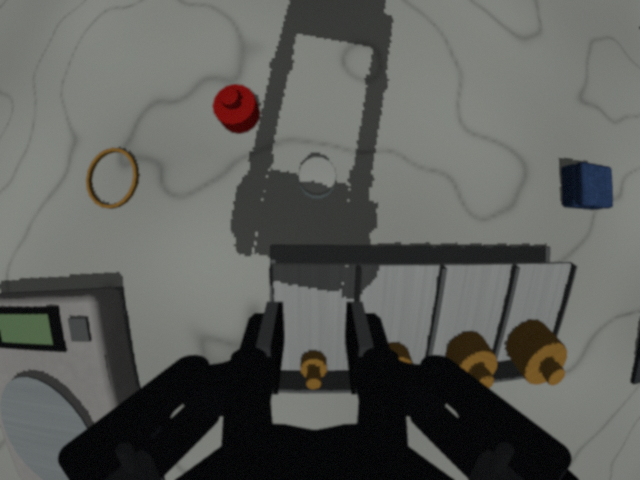

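The end views show all four weights upright against the stops and in order. w1 is at (313,370) in the wrist view, in the lane next to the balance. The measured gaps agree across the row, and the arm is clear.

```bash
python3 -c "
from rig import r
print(r.sign_off())"
```

```text
the job is handed in; nothing more can be done
None
```

The job is handed in: all four weights stand upright at their stops, smallest in lane 4 next to the balance up to largest in lane 1, going by the final camera views; sign-off itself reported no verdict.

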